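# Riddle the grinding balls out and tip the stoppers into the tray

### The job

First push the white tray home, flat against the blue pan and centred under the basket's pouring lip. Then shake the basket from side to side along its rails, still level, until all three steel balls have dropped through the bars into the pan; after that tip it by its handle so that both rubber stoppers slide into the tray, and lower it level again. Leave the brown bottle and the blue and white carton alone.

Things in the scene. Friction and masses are not known exactly. Their poses are not given: they have to be found in the camera images.
- riddle: Fixed stand of a tilting bench riddle, on the table (z = 0). Origin: centre of the underside of its blue open catch pan (224 mm along x, 170 mm along y, walls 45 mm high). +y is the pouring side, -y the handle side. Grey posts at x = +-119 mm (feet to +-143 mm) carry two rails along x, 73 mm up, on which a carriage with a hinged steel basket slides over the pan.
- carriage (a joint): Slide of the carriage with the basket along the riddle's x axis, m: 0 = centred over the pan, end stops at -0.025 and +0.025. It runs freely (about 1 N) and stays where it is left.
- basket (a joint): Tipping angle of the basket about point hinge, rad: 0 = level, where it rests on a stop by its own weight (0.35 kg); upper stop 1.25. It grows as the handle is lifted and the lip dips; the basket falls back if let go. Stoppers slide out by about 1.0 to 1.15. Inside it is 128 mm along x by 150 mm along y, walls 39 mm above the hinge line, open to +y over the lip.
- hinge (a point): Middle of the basket's hinge line, which is parallel to the riddle's x axis, at riddle y = +80 mm, z = 95 mm; slides with the carriage.
- floor (a point): Middle of the basket floor: four steel bars along y, 27.5 mm apart, 18 mm gaps between. Each bar is a twin wire (6 mm wires, top 98 mm above the table) with a shallow groove on top in which the balls sit. Shaking along x throws them into the gaps: a few brisk strokes (over about 2 m/s2), more if slower; tipping unshaken would roll them over the lip. Stoppers cannot pass the gaps.
- handle (a point): Middle of the basket's black round handle bar, 12 mm thick, parallel to the riddle's x axis, free between arms 42 mm either side. At carriage 0, basket 0: riddle (0, -115, 155) mm, so 195 mm behind and 60 mm above the hinge line, 21 mm above and 43 mm outside the back wall's rim. Swings up round the hinge. Can be pinched from above and turns in the pinch.
- lip (a point): Middle of the pouring lip's edge; the lip is a flat plate from 12 mm before to 45 mm past the hinge line, 1.5 mm above the bars; at a tip of 1.15 rad it is at riddle y about 100 mm, z about 55 mm.
- tray: White open plastic tray, loose, 250 mm along x, 120 mm along y, 40 mm high, walls 4 mm, 0.5 kg. Origin: centre of its underside. Home is with its long (-y) side flat against the pan's +y wall, centred, where its centre is at riddle (0, +145 mm). It starts 40 to 100 mm away from there, a little turned and off centre.
- ball1_center (a point): Centre of a loose steel grinding ball, 14 mm diameter, 12 g; starts on a bar of the basket floor.
- ball2_center (a point): Centre of a loose steel grinding ball, 14 mm diameter, 12 g; starts on a bar of the basket floor.
- ball3_center (a point): Centre of a loose steel grinding ball, 14 mm diameter, 12 g; starts on a bar of the basket floor.
- stopper1: Red-brown tapered rubber stopper, 39 mm across the top, 30 mm high, 30 g. Origin: centre of its small underside; z axis along it. Starts standing in the basket.
- stopper2: Red-brown tapered rubber stopper, 39 mm across the top, 30 mm high, 30 g. Origin: centre of its small underside; z axis along it. Starts standing in the basket.
- amber_bottle: Bystander: brown bottle with black cap, 39 mm diameter, 89 mm high, right of the riddle. Origin under its centre.
- slide_carton: Bystander: blue and white carton, 45x67x52 mm, right of the riddle. Origin under its centre.
Things that resemble listed ones, but are neither listed nor needed, are in the scene too. What is shaped like the stopper1 but turquoise or yellow is not meant.

How it is judged:
By the outcome, as a careful person would: the job done as asked, in the order asked, and still so for the second after the job is handed in, with the robot touching nothing.
It also fails if it takes over 51 s, if anything falls off the work surface, if the arm or the gripper's body presses on something with over 40 N, if the wrist force passes 120 N, or if a joint passes its speed limit or range.

### The arm

A 6-joint arm with a two-finger parallel gripper is mounted at the origin on a cart in front of the work surface, level with it; the furniture and walls round the work are solid. World frame = base frame: x ahead of the robot, y to its left, z up, the work surface at z = 0. Lengths are in mm, angles in rad, forces in N, time in s.
With the tool pointing down it reaches from about 250 to 775 mm from the base axis. Payload 8.9 kg.
Tool frame: the origin (TCP) lies midway between the tips of the shut fingers; the grasp point (between the pads) lies 19 mm behind it (ctrl.pinch_z is the distance from the TCP to the grasp point, in mm); z points along the fingers, y is the line along which they close (so a half turn about z gives the same grasp; the last joint's range is limited). The gripper opens to 85 mm and grips with 20 to 120 N. Pads are 22 mm wide; open, the fingers measure 114 mm over their backs; the gripper's body (76 mm by 85 mm) begins 54 mm behind the grasp point. The pads swing forward as they close: fully open they stand 13 mm farther back than shut.
Start: joints at [1.142, 0.291, -0.153, 1.127, 0, 1.431], TCP at [150.018, 503.109, 231.305] pointing down, gripper open.
Joint ranges: [-2.52, 2.52], [-0.91, 1.74], [-1.3, 1.37], [-1.96, 2.02], [-1.52, 1.47], [-3.14, 3.14]. Speed limits (rad/s): [2.22, 2.22, 2.79, 3.14, 3.14, 3.14].

### API

Orientations are given as a rotation vector (axis times angle).
In Python, from station import ctrl, capture, ticket gives the robot as it stands. The module is installed in compiled form; this text tells all that it offers.
- The arm moves only by the tool drive_tool, never from a script. Its argument "steps" is a list of rows, each an object with "delta_rot": the turn, a rotation vector about the tool's x, y, z in rad, a list of three; "delta_pos": the shift along the tool's x, y, z in mm, a list of three; "hand": the closure in counts, from 0 (fully open) to 255 (shut). A call has exactly 8 rows; each row is the pose to reach, as a shift and turn from the pose commanded when the call began, along the tool's axes at that moment; what a row does not reach only later rows make up. A row lasts 1/10 s, in which the tool goes at most 50 mm and 8.59 degrees, less where a joint would pass 70% of its speed; a pose out of reach is approached as far as the arm can. A call with a gripper value outside its range is refused whole. The fingers move at their own pace and stop on an object; "squeeze" is the grip in N (left out, the last holds). Time passes only in rows, so rows that repeat a pose let the fingers close, or fill a call up. It gives the time, the measured TCP pose, the force, the opening and the grip force at its end, in the units of the state.
- ctrl.observe(): the state, without advancing time (a new reading comes with each control period).
- capture(name): name is "scene" or "top"; returns a dict with "image" (480x640x3 uint8, red, green, blue), "z_map" (480x640 float32, mm along the optical axis (not along the pixel's ray), 0 where there is no reading), "camera_matrix" (3x3 intrinsics, pixels), "R" (3x3) and "t" (3): a world point X has camera coordinates R X + t. Camera axes: x right, y down, z forward; pixel columns grow to the right and rows downward; lengths in mm; the calibration is good to about 2 mm. A picture is of the moment at which its call begins.
- ticket.job_done(): hands the job in; it is judged then, once.
The state is a dict: "time": time; "q": joint angles; "qd": joint speeds; "effort": joint torques, N m; "position": TCP position; "orientation": TCP orientation; "contact_force": force on the tool from outside, world axes, zero at the start; "wrist_torque": the same for the moment, N m; "opening": finger opening in mm; "gripper_force": force on a finger pad.
Only numpy, scipy, OpenCV 4.12 (cv2) and the standard library are available. Lean on these libraries where they do the work, as an engineer would, in place of code of your own. Each camera call takes 0.05 s, during which the arm holds its last target. There are 200 camera calls.

## Working session

There is one attempt and no reset: what is moved stays moved. The work goes in short steps, Python scripts to look and compute and a tool call to move; the robot and the scene stay as the last step left them, time stands still between calls to the robot, and variables do not carry over. Pictures are saved under pics/ and viewed, at most 12 in all, crops included, and the job is handed in when it is done.

Besides the shell and the picture viewer there is one more tool, called in YAML: its name, and indented under it one key for each argument. drive_tool: Moves the arm, as the interface text tells. Its arguments: {"type":"object","properties":{"steps":{"type":"array"},"squeeze":{"type":"number"}},"required":["steps"]}

```bash
mkdir -p pics; cat > h.py <<'E'
import numpy as np, cv2, pickle
from station import ctrl, capture, ticket
def snap(name,tag):
    c=capture(name); pickle.dump(c,open(f'pics/{tag}.pkl','wb')); cv2.imwrite(f'pics/{tag}.png',c['image'][:,:,::-1]); return c
def load(tag): return pickle.load(open(f'pics/{tag}.pkl','rb'))
def cloud(c):
    K=c['camera_matrix']; z=c['z_map']; v,u=np.mgrid[:480,:640]
    P=np.stack([(u-K[0,2])/K[0,0]*z,(v-K[1,2])/K[1,1]*z,z],-1)
    return (P-c['t'])@c['R']
def onz(c,u,v,Z):
    K=c['camera_matrix']; d=np.linalg.inv(K)@[u,v,1]; d=c['R'].T@d; o=-c['R'].T@c['t']
    return o+d*(Z-o[2])/d[2]
E
python3 - <<'E'
from h import *
a=snap('scene','s0'); b=snap('top','t0')
for c in (a,b): print(-c['R'].T@c['t'], c['R'][2])
s=ctrl.observe(); print(s)
E
```

```text
[202.13862465 585.41027074 913.07794093] [ 0.28419169 -0.61691362 -0.7339296 ]
[ 330.24398679  -88.27738701 1214.29187477] [ 0.17053095 -0.00951354 -0.98530639]
{'time': 0.1, 'q': array([ 1.14172312e+00,  2.91267025e-01, -1.54021717e-01,  1.12668229e+00,
       -6.77919508e-06,  1.43149671e+00]), 'qd': array([ 0.00121352, -0.0020421 ,  0.00231846, -0.0002773 ,  0.00046136,
        0.00151149]), 'effort': array([ 1.03204387e-03, -5.37980354e+01,  3.31919503e+01,  9.35137330e-03,
       -2.19965600e-04, -5.95378680e-08]), 'position': array([149.85252105, 502.76988178, 230.77821345]), 'orientation': array([-4.53537756e-01, -3.10835589e+00,  1.77401992e-03]), 'contact_force': array([-0.75516491,  0.3745245 , -0.07840776]), 'wrist_torque': array([-0.03696621,  0.01503689,  0.02832228]), 'gripper_force': 0.0, 'opening': 85.21763284539931}
```

View pics/s0.png

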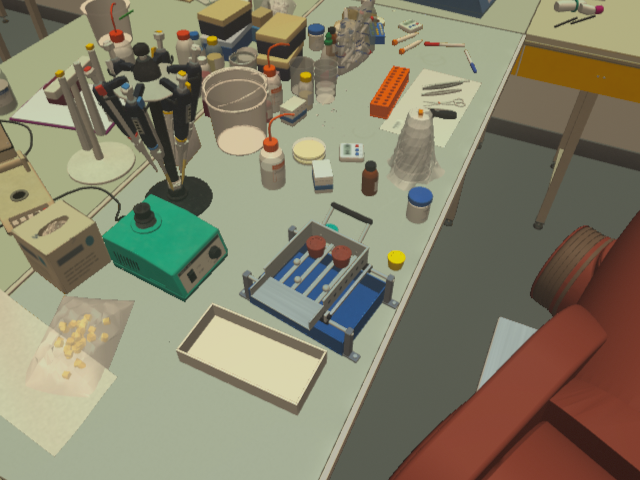

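View pics/t0.png

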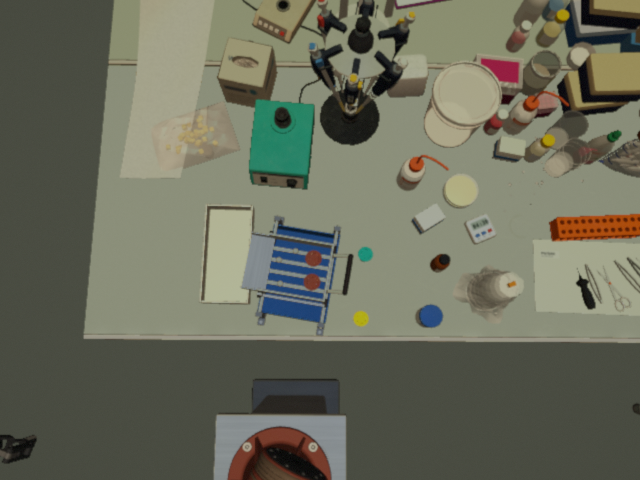

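The scene picture shows the tray at (252,355), the riddle at (320,285) and the handle at (350,213). In the top view the tray is at (228,254), the riddle at about (299,274) and the handle bar at (348,274). Next I'll enlarge the top view.

```bash
python3 - <<'E'
from h import *
c=load('t0'); im=c['image'][190:340,190:390,::-1]
cv2.imwrite('pics/t0c.png',cv2.resize(im,None,fx=4,fy=4,interpolation=cv2.INTER_CUBIC))
for n,u,v,Z in [('pix orig',0,0,0),('right',640,0,0),('tray1',206,206,40),('tray2',253,207,40),('tray3',249,303,40),('tray4',202,302,40),('hA',351,256,155),('hB',346,293,155),('bottle',441,262,89),('carton',429,218,52),('tableedge',300,338,0),('tl',85,335,0)]: print(n,onz(c,u,v,Z).round())
E
```

```text
pix orig [1273.  818.    0.]
right [ 1299. -1011.     0.]
tray1 [663. 197.  40.]
tray2 [662.  77.  40.]
tray3 [418.  80.  40.]
tray4 [419. 195.  40.]
hA [ 517. -164.  155.]
hB [ 433. -152.  155.]
bottle [ 515. -385.   89.]
carton [ 634. -368.   52.]
tableedge [334. -45.   0.]
tl [338. 493.   0.]
```

View pics/t0c.png

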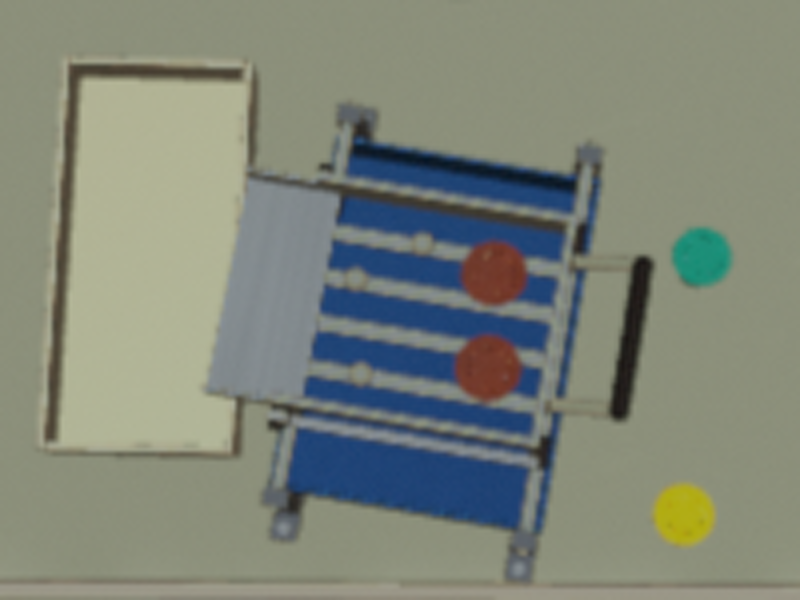

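```bash
python3 - <<'E'
from h import *
c=load('t0'); P=cloud(c)
f=lambda x,y:(190+x/4,190+y/4)
for n,x,y,Z in [('post++',355,113,80),('post+-',590,152,80),('post-+',276,493,80),('post--',523,538,80),('panFarR',578,180,45),('panFarL',355,145,45),('panNearL',285,490,45),('panNearR',540,530,45),('hA',643,262,155),('hB',620,412,155),('lipA',247,172,97),('lipB',207,390,97),('st1',494,272,128),('st2',488,368,128),('b1',422,242,108),('b2',356,278,108),('b3',360,374,108),('tr1',68,62,40),('tr2',252,63,40),('tr3',238,454,40),('tr4',40,450,40)]:
    u,v=f(x,y); w=P[int(round(v))-1:int(round(v))+2,int(round(u))-1:int(round(u))+2].reshape(-1,3)
    print(n,onz(c,u,v,Z).round(1), 'depthz',np.sort(w[:,2]).round()[[0,4,8]])
# blue pan mask rim
s=load('s0'); Q=cloud(s)
for nm,cc,PP in (('top',c,P),('scene',s,Q)):
    im=cc['image'].astype(int); white=(im.min(-1)>130)&(PP[...,2]>32)&(PP[...,2]<46)&(PP[...,0]>380)&(PP[...,0]<700)&(PP[...,1]>60)&(PP[...,1]<230)
    X=PP[white][:,:2]; print(nm,white.sum(), cv2.minAreaRect(X.astype(np.float32)))
E
```

```text
post++ [622.6   8.   80. ] depthz [73. 78. 82.]
post+- [ 599.3 -136.1   80. ] depthz [75. 78. 80.]
post-+ [390.7  49.7  80. ] depthz [  76.   81. 1214.]
post-- [365.3 -96.6  80. ] depthz [75. 79. 80.]
panFarR [ 589.5 -130.1   45. ] depthz [30. 43. 75.]
panFarL [610.9  10.5  45. ] depthz [26. 38. 47.]
panNearL [394.5  48.5  45. ] depthz [41. 77. 80.]
panNearR [ 371.2 -107.2   45. ] depthz [-5. 37. 72.]
hA [ 518. -163.  155.] depthz [158. 160. 162.]
hB [ 432.9 -149.8  155. ] depthz [155. 160. 161.]
lipA [581.3  70.5  97. ] depthz [ 37. 117. 120.]
lipB [449.8  89.9  97. ] depthz [  3. 105. 120.]
st1 [516.2 -78.5 128. ] depthz [122. 125. 128.]
st2 [460.3 -75.6 128. ] depthz [125. 127. 132.]
b1 [537.3 -35.7 108. ] depthz [107. 109. 113.]
b2 [515.4   2.9 108. ] depthz [106. 109. 112.]
b3 [458.6  -0.7 108. ] depthz [107. 110. 112.]
tr1 [664.8 194.5  40. ] depthz [  26.   37. 1214.]
tr2 [665.2  77.6  40. ] depthz [-4.  2. 43.]
tr3 [416.6  78.6  40. ] depthz [-4.  0. 18.]
tr4 [418.2 200.1  40. ] depthz [-4.  4. 39.]
top 252 ((544.0958862304688, 141.32847595214844), (119.67131042480469, 250.1099395751953), 89.07015228271484)
scene 807 ((546.5081787109375, 141.81468200683594), (122.4816665649414, 250.5991973876953), 88.97216796875)
```

```bash
cat >> h.py <<'E'
from scipy.spatial.transform import Rotation as Rn
O=np.array([494.5,-43.75]); YAW=-0.166
def rid(x,y,z): c,s=np.cos(YAW),np.sin(YAW); return np.array([O[0]+c*x-s*y,O[1]+s*x+c*y,z])
def toriddle(p): c,s=np.cos(YAW),np.sin(YAW); d=np.array(p)[:2]-O; return np.array([c*d[0]+s*d[1],-s*d[0]+c*d[1]])
def delta(p,ydeg,tilt=0):
    """tool z down, tool y heading ydeg"""
    s=ctrl.observe(); R0=Rn.from_rotvec(s['orientation']); a=np.radians(ydeg)
    y=np.array([np.cos(a),np.sin(a),0]); z=np.array([0,0,-1.]); x=np.cross(y,z)
    R1=Rn.from_matrix(np.stack([x,y,z],1))
    return R0.inv().apply(np.array(p)-s['position']).round(1), (R0.inv()*R1).as_rotvec().round(3)
E
python3 - <<'E'
from h import *
print(delta((546,200,110),89), delta((546,200,11),89))
E
```

```text
(array([-466.2, -176.8,  120.9]), array([-0.001, -0.   , -0.272])) (array([-466.2, -176.7,  219.9]), array([-0.001, -0.   , -0.272]))
```

drive_tool:
  steps:
    - {"delta_pos": [-45, -17, 11], "delta_rot": [0, 0, -0.05], "hand": 0}
    - {"delta_pos": [-90, -34, 23], "delta_rot": [0, 0, -0.1], "hand": 0}
    - {"delta_pos": [-136, -51, 34], "delta_rot": [0, 0, -0.15], "hand": 0}
    - {"delta_pos": [-182, -69, 46], "delta_rot": [0, 0, -0.2], "hand": 0}
    - {"delta_pos": [-228, -86, 58], "delta_rot": [0, 0, -0.25], "hand": 0}
    - {"delta_pos": [-274, -104, 70], "delta_rot": [0, 0, -0.272], "hand": 0}
    - {"delta_pos": [-320, -121, 82], "delta_rot": [0, 0, -0.272], "hand": 0}
    - {"delta_pos": [-366, -139, 94], "delta_rot": [0, 0, -0.272], "hand": 0}

```text
time: 0.9
position: [459.4, 266.0, 137.5]
orientation: [-0.028, -3.141, -0.0]
contact_force: [0.6, 1.1, 0.7]
opening: 85.4
gripper_force: 0.0
```

```bash
python3 - <<'E'
from h import *
print(ctrl.observe()['position'],delta((546,200,90),89), delta((546,200,11),89))
E
```

```text
[459.44847915 265.97410068 137.54420176] (array([-87.7, -64.4,  47.5]), array([ 0., -0., -0.])) (array([-87.7, -64.4, 126.5]), array([ 0., -0., -0.]))
```

drive_tool:
  steps:
    - {"delta_pos": [-33, -24, 16], "delta_rot": [0, 0, 0], "hand": 0}
    - {"delta_pos": [-66, -48, 32], "delta_rot": [0, 0, 0], "hand": 0}
    - {"delta_pos": [-88, -64, 50], "delta_rot": [0, 0, 0], "hand": 0}
    - {"delta_pos": [-88, -64, 85], "delta_rot": [0, 0, 0], "hand": 0}
    - {"delta_pos": [-88, -64, 115], "delta_rot": [0, 0, 0], "hand": 0}
    - {"delta_pos": [-88, -64, 126], "delta_rot": [0, 0, 0], "hand": 0}
    - {"delta_pos": [-88, -64, 126], "delta_rot": [0, 0, 0], "hand": 255}
    - {"delta_pos": [-88, -64, 126], "delta_rot": [0, 0, 0], "hand": 255}
  squeeze: 30

```text
time: 1.7
position: [545.5, 202.3, 13.1]
orientation: [0.027, 3.141, 0.0]
contact_force: [-0.2, 0.2, 0.0]
opening: 59.4
gripper_force: 0.0
```

drive_tool:
  steps:
    - {"delta_pos": [0, 0, 0], "delta_rot": [0, 0, 0], "hand": 255}
    - {"delta_pos": [0, 0, 0], "delta_rot": [0, 0, 0], "hand": 255}
    - {"delta_pos": [0, 0, 0], "delta_rot": [0, 0, 0], "hand": 255}
    - {"delta_pos": [0, 0, 0], "delta_rot": [0, 0, 0], "hand": 255}
    - {"delta_pos": [0, 0, 0], "delta_rot": [0, 0, 0], "hand": 255}
    - {"delta_pos": [0, 0, 0], "delta_rot": [0, 0, 0], "hand": 255}
    - {"delta_pos": [0, 0, 0], "delta_rot": [0, 0, 0], "hand": 255}
    - {"delta_pos": [0, 0, 0], "delta_rot": [0, 0, 0], "hand": 255}

```text
time: 2.5
position: [545.5, 202.0, 13.0]
orientation: [0.028, 3.14, 0.0]
contact_force: [-1.3, -0.9, 7.1]
opening: 3.4
gripper_force: 30.6
```

```bash
python3 - <<'E'
from h import *
s=ctrl.observe();print(s['position'],s['opening'],s['gripper_force'],s['contact_force'])
h=rid(0,203,11); print(h)
for y in (230,203): print(delta(rid(0,y,11),90+np.degrees(YAW)))
E
```

```text
[545.53187759 201.98204524  12.99113444] 3.393648247459824 30.56342840194702 [-1.27993182 -0.88993796  7.09339439]
[528.04344941 156.4594828   11.        ]
(array([ 12.7, -19.1,   2. ]), array([0.   , 0.001, 0.148]))
(array([ 16.7, -45.8,   2. ]), array([0.   , 0.001, 0.148]))
```

drive_tool:
  steps:
    - {"delta_pos": [3, -4, -1], "delta_rot": [0, 0, 0.035], "hand": 255}
    - {"delta_pos": [6, -9, -1], "delta_rot": [0, 0, 0.075], "hand": 255}
    - {"delta_pos": [10, -14, -1], "delta_rot": [0, 0, 0.115], "hand": 255}
    - {"delta_pos": [13, -19, -1], "delta_rot": [0, 0, 0.148], "hand": 255}
    - {"delta_pos": [14, -27, -1], "delta_rot": [0, 0, 0.148], "hand": 255}
    - {"delta_pos": [15, -35, -1], "delta_rot": [0, 0, 0.148], "hand": 255}
    - {"delta_pos": [16, -42, -1], "delta_rot": [0, 0, 0.148], "hand": 255}
    - {"delta_pos": [17, -45, -1], "delta_rot": [0, 0, 0.148], "hand": 255}

```text
time: 3.3
position: [528.0, 159.6, 13.6]
orientation: [0.258, 3.13, 0.011]
contact_force: [3.4, 27.4, -3.8]
opening: 3.1
gripper_force: 30.3
```

```bash
python3 - <<'E'
from h import *
s=ctrl.observe();print(s['position'],toriddle(s['position']),s['opening'],s['gripper_force'],s['contact_force'])
c=snap('scene','s1')
cv2.imwrite('pics/s1c.png',cv2.resize(c['image'][190:430,160:440,::-1],None,fx=2.8,fy=2.5,interpolation=cv2.INTER_CUBIC))
E
```

```text
[528.04121625 159.6198018   13.57195022] [ -0.52440936 206.11650702] 3.0825122883649754 30.3459432721138 [ 3.44224172 27.38486734 -3.7692319 ]
```

View pics/s1c.png

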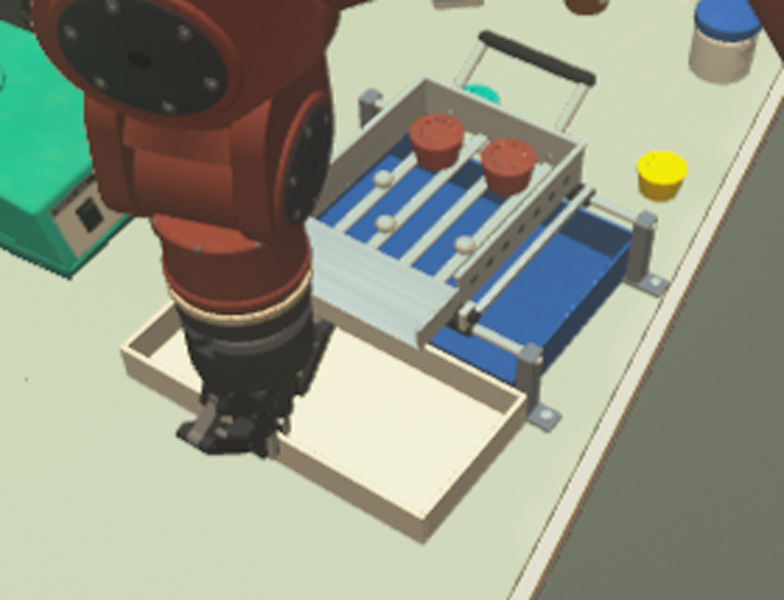

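The tray looks flush with the pan wall, with 27 N of contact. I'll release it, lift, and look from the top.

drive_tool:
  steps:
    - {"delta_pos": [0, 1, 0], "delta_rot": [0, 0, 0], "hand": 100}
    - {"delta_pos": [0, 2, 0], "delta_rot": [0, 0, 0], "hand": 0}
    - {"delta_pos": [0, 2, 0], "delta_rot": [0, 0, 0], "hand": 0}
    - {"delta_pos": [0, 2, 0], "delta_rot": [0, 0, 0], "hand": 0}
    - {"delta_pos": [0, 2, -40], "delta_rot": [0, 0, 0], "hand": 0}
    - {"delta_pos": [0, 2, -90], "delta_rot": [0, 0, 0], "hand": 0}
    - {"delta_pos": [0, 2, -140], "delta_rot": [0, 0, 0], "hand": 0}
    - {"delta_pos": [0, 2, -190], "delta_rot": [0, 0, 0], "hand": 0}
  squeeze: 60

```text
time: 4.15
position: [527.1, 159.0, 205.2]
orientation: [-0.26, -3.131, 0.0]
contact_force: [1.7, 0.2, -0.7]
opening: 85.4
gripper_force: 0.0
```

```bash
python3 - <<'E'
from h import *
s=ctrl.observe();print(s['position'],s['opening'],s['contact_force'],s['orientation'])
print(delta(rid(0,-115,205),90+np.degrees(YAW)))
E
```

```text
[527.11352865 158.9791347  205.23160545] 85.36628724809509 [ 1.7283406   0.22222147 -0.72417284] [-2.60350376e-01 -3.13071166e+00  4.23918625e-04]
(array([-1.300e+00, -3.203e+02,  3.000e-01]), array([-0., -0.,  0.]))
```

drive_tool:
  steps:
    - {"delta_pos": [0, -45, 0], "delta_rot": [0, 0, 0], "hand": 0}
    - {"delta_pos": [0, -90, 0], "delta_rot": [0, 0, 0], "hand": 0}
    - {"delta_pos": [0, -138, 0], "delta_rot": [0, 0, 0], "hand": 0}
    - {"delta_pos": [-1, -186, 0], "delta_rot": [0, 0, 0], "hand": 0}
    - {"delta_pos": [-1, -234, 0], "delta_rot": [0, 0, 0], "hand": 0}
    - {"delta_pos": [-1, -282, 0], "delta_rot": [0, 0, 0], "hand": 0}
    - {"delta_pos": [-1, -320, 0], "delta_rot": [0, 0, 0], "hand": 0}
    - {"delta_pos": [-1, -320, 0], "delta_rot": [0, 0, 0], "hand": 0}

```text
time: 4.95
position: [475.0, -160.8, 203.2]
orientation: [0.268, 3.13, -0.002]
contact_force: [0.7, 1.6, 0.6]
opening: 85.5
gripper_force: 0.0
```

```bash
python3 - <<'E'
from h import *
s=ctrl.observe();print(s['position'],toriddle(s['position']),s['contact_force'])
print(delta(rid(0,-115,137),90+np.degrees(YAW)))
c=snap('top','t1'); q=snap('scene','s2')
a=cv2.resize(c['image'][190:340,190:390,::-1],(800,600),interpolation=cv2.INTER_CUBIC)
b=cv2.resize(q['image'][190:430,160:440,::-1],(400,343))
cv2.imwrite('pics/t1c.png',a)
for n,cc in (('top',c),('scene',q)):
    PP=cloud(cc); im=cc['image'].astype(int); w=(im.min(-1)>110)&(im[...,0]>im[...,2]+8)&(PP[...,2]>32)&(PP[...,2]<46)&(PP[...,0]>360)&(PP[...,0]<700)&(PP[...,1]>20)&(PP[...,1]<230)
    r=cv2.minAreaRect(PP[w][:,:2].astype(np.float32)); print(n,w.sum(),r,toriddle(r[0]))
E
```

```text
[ 474.97026647 -160.80154266  203.19047226] [ 8.01706894e-02 -1.18669574e+02] [0.69150089 1.55942323 0.55155646]
(array([ 0.1,  3.8, 66.2]), array([-0.002,  0.   , -0.005]))
top 312 ((517.803466796875, 101.43122863769531), (120.15658569335938, 250.69265747070312), 80.47383880615234) [ -1.00642445 147.03614462]
scene 783 ((521.173583984375, 102.37738037109375), (122.11913299560547, 252.26986694335938), 80.82640075683594) [  2.16102494 148.52616385]
```

View pics/t1c.png

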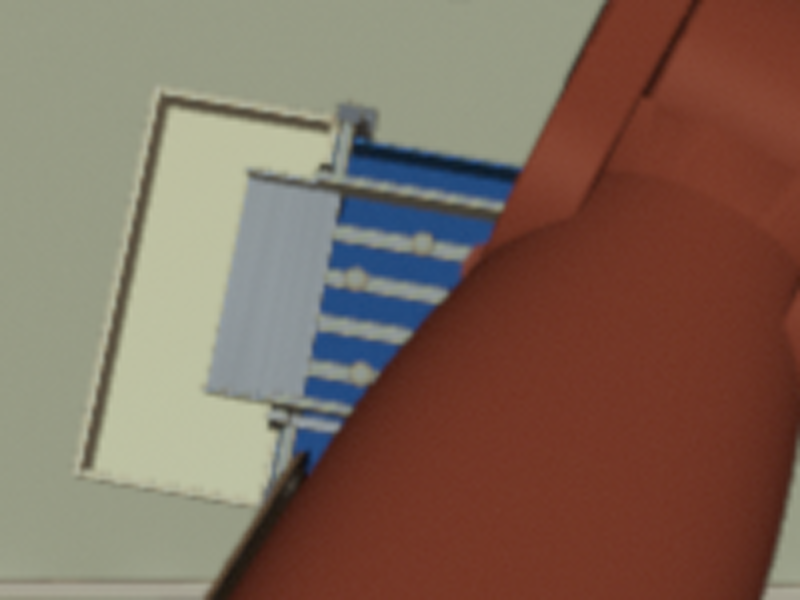

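The tray is aligned and centred. I'll check the tray-to-pan contact line close up in the scene view.

```bash
python3 - <<'E'
from h import *
a=load('s1')['image'];b=load('s2')['image']
f=lambda i:cv2.resize(i[290:370,290:370,::-1],(400,400),interpolation=cv2.INTER_CUBIC)
cv2.imwrite('pics/gap.png',np.hstack([f(a),f(b)]))
E
```

```text
(no output)
```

View pics/gap.png

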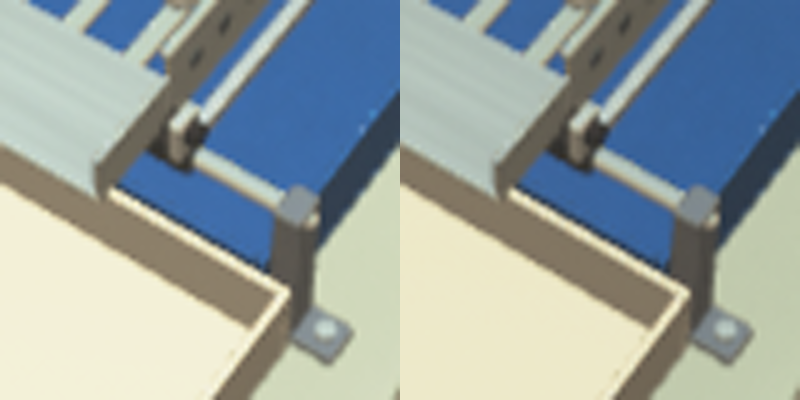

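The crops show the tray corner in the same place before and after release, flush with the pan wall. Now I'll grasp the handle.

drive_tool:
  steps:
    - {"delta_pos": [0, 5, 20], "delta_rot": [0, 0, -0.005], "hand": 0}
    - {"delta_pos": [0, 5, 45], "delta_rot": [0, 0, -0.005], "hand": 0}
    - {"delta_pos": [0, 5, 66], "delta_rot": [0, 0, -0.005], "hand": 0}
    - {"delta_pos": [0, 5, 66], "delta_rot": [0, 0, -0.005], "hand": 255}
    - {"delta_pos": [0, 5, 66], "delta_rot": [0, 0, -0.005], "hand": 255}
    - {"delta_pos": [0, 5, 66], "delta_rot": [0, 0, -0.005], "hand": 255}
    - {"delta_pos": [0, 5, 66], "delta_rot": [0, 0, -0.005], "hand": 255}
    - {"delta_pos": [0, 5, 66], "delta_rot": [0, 0, -0.005], "hand": 255}
  squeeze: 50

```text
time: 5.85
position: [477.1, -153.0, 138.2]
orientation: [0.253, 3.13, -0.005]
contact_force: [-7.6, -33.4, 7.6]
opening: 12.9
gripper_force: 17.0
```

drive_tool:
  steps:
    - {"delta_pos": [0, 0, 0], "delta_rot": [0, 0, 0], "hand": 255}
    - {"delta_pos": [0, 0, 0], "delta_rot": [0, 0, 0], "hand": 255}
    - {"delta_pos": [0, 0, 0], "delta_rot": [0, 0, 0], "hand": 255}
    - {"delta_pos": [0, 0, 0], "delta_rot": [0, 0, 0], "hand": 255}
    - {"delta_pos": [6, 0, 0], "delta_rot": [0, 0, 0], "hand": 255}
    - {"delta_pos": [12, 0, 0], "delta_rot": [0, 0, 0], "hand": 255}
    - {"delta_pos": [17, 0, 0], "delta_rot": [0, 0, 0], "hand": 255}
    - {"delta_pos": [17, 0, 0], "delta_rot": [0, 0, 0], "hand": 255}

```text
time: 6.65
position: [459.8, -151.3, 138.3]
orientation: [0.255, 3.13, -0.008]
contact_force: [-2.1, -10.4, 1.9]
opening: 10.3
gripper_force: 48.9
```

```bash
python3 - <<'E'
from h import *
s=ctrl.observe();print(s['position'],toriddle(s['position']),s['contact_force'],s['opening'],s['gripper_force'],s['qd'].round(2))
E
```

```text
[ 459.84149294 -151.26326172  138.2767091 ] [ -16.41672964 -111.76226798] [ -2.07626837 -10.40818868   1.87344717] 10.325035647208795 48.90297889709473 [ 0.    0.01  0.01 -0.   -0.    0.  ]
```

drive_tool:
  steps:
    - {"delta_pos": [-36, -1, 0], "delta_rot": [0, 0, 0], "hand": 255}
    - {"delta_pos": [0, -1, 0], "delta_rot": [0, 0, 0], "hand": 255}
    - {"delta_pos": [-36, -1, 0], "delta_rot": [0, 0, 0], "hand": 255}
    - {"delta_pos": [0, -1, 0], "delta_rot": [0, 0, 0], "hand": 255}
    - {"delta_pos": [-36, -1, 0], "delta_rot": [0, 0, 0], "hand": 255}
    - {"delta_pos": [0, -1, 0], "delta_rot": [0, 0, 0], "hand": 255}
    - {"delta_pos": [-18, -1, 0], "delta_rot": [0, 0, 0], "hand": 255}
    - {"delta_pos": [-18, -1, 0], "delta_rot": [0, 0, 0], "hand": 255}

```text
time: 7.45
position: [477.9, -153.0, 137.1]
orientation: [0.253, 3.131, 0.0]
contact_force: [0.1, -0.7, -1.6]
opening: 10.1
gripper_force: 57.5
```

```bash
python3 - <<'E'
from h import *
s=ctrl.observe();print(s['position'],toriddle(s['position']),s['contact_force'],s['opening'],s['gripper_force'])
c=snap('scene','s3')
cv2.imwrite('pics/s3c.png',cv2.resize(c['image'][200:380,220:420,::-1],(666,600),interpolation=cv2.INTER_CUBIC))
E
```

```text
[ 477.8830937  -153.00166571  137.07574017] [   1.66411579 -110.49560513] [ 0.06018409 -0.69377676 -1.59083889] 10.097681699882234 57.509899735450745
```

View pics/s3c.png

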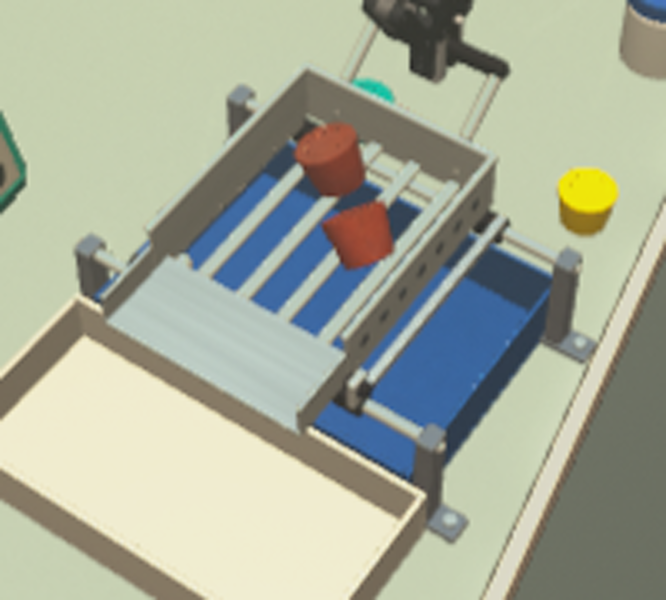

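```bash
python3 - <<'E'
from h import *
t=snap('top','t3')
a=load('s2')['image'];b=load('s3')['image']
f=lambda i,x,y,w,h:cv2.resize(i[y:y+h,x:x+w,::-1],(400,300),interpolation=cv2.INTER_CUBIC)
cv2.imwrite('pics/cmp.png',np.vstack([np.hstack([f(a,245,240,80,60),f(b,245,240,80,60)]),np.hstack([f(t['image'],240,210,100,75),f(b,300,270,80,60)])]))
E
```

```text
(no output)
```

View pics/cmp.png

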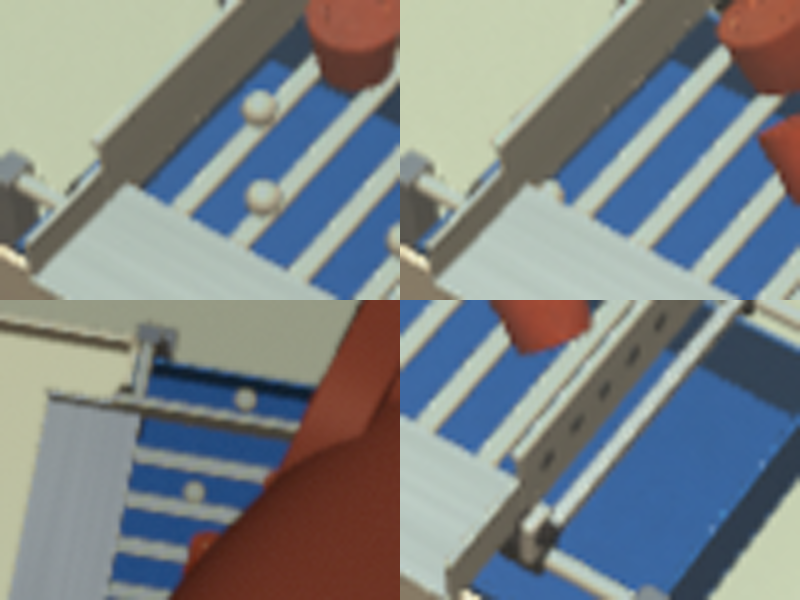

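Two balls show in the top view, at (245,398) and (193,490) in the crop, and a third may be near the lip corner in the scene view. I'll check their heights.

```bash
python3 - <<'E'
from h import *
t=load('t3');s=load('s3')
for n,c,u,v in (('A',t,301,234),('B',t,288,257),('C',s,275,278)):
    P=cloud(c)[v-1:v+2,u-1:u+2].reshape(-1,3); m=np.median(P,0); print(n,m.round(),toriddle(m).round(),P[:,2].round())
E
```

```text
A [598. -45.  14.] [102.  16.] [18. 13. 14. 16. 15. 14. 15. 14. 14.]
B [538. -12.  16.] [37. 38.] [12. 17. 12. 13. 16. 19. 20. 14. 18.]
C [596. -43.  16.] [100.  17.] [ 18.  14.  16. 101.  14.  15.  98.  99.  12.]
```

drive_tool:
  steps:
    - {"delta_pos": [-18, 0, 0], "delta_rot": [0, 0, 0], "hand": 255}
    - {"delta_pos": [18, 0, 0], "delta_rot": [0, 0, 0], "hand": 255}
    - {"delta_pos": [-18, 0, 0], "delta_rot": [0, 0, 0], "hand": 255}
    - {"delta_pos": [18, 0, 0], "delta_rot": [0, 0, 0], "hand": 255}
    - {"delta_pos": [-18, 0, 0], "delta_rot": [0, 0, 0], "hand": 255}
    - {"delta_pos": [18, 0, 0], "delta_rot": [0, 0, 0], "hand": 255}
    - {"delta_pos": [0, 0, 0], "delta_rot": [0, 0, 0], "hand": 255}
    - {"delta_pos": [0, 0, 0], "delta_rot": [0, 0, 0], "hand": 255}

```text
time: 8.35
position: [477.8, -152.9, 137.2]
orientation: [0.253, 3.131, 0.0]
contact_force: [-0.1, -0.3, -3.0]
opening: 10.2
gripper_force: 57.8
```

```bash
python3 - <<'E'
from h import *
t=snap('top','t4');s=snap('scene','s4')
for n,c in (('top',t),('scene',s)):
    P=cloud(c); im=c['image'].astype(int)
    d=P[...,:2]-O; cc,ss=np.cos(YAW),np.sin(YAW); xr=cc*d[...,0]+ss*d[...,1]; yr=-ss*d[...,0]+cc*d[...,1]
    g=(im.min(-1)>110)&(np.ptp(im,axis=-1)<45)&(abs(xr)<112)&(abs(yr)<85)&((P[...,2]<45)|((P[...,2]>103)&(P[...,2]<118)&(abs(xr)<55)&(abs(yr)<72)))
    k,l,st,ce=cv2.connectedComponentsWithStats(g.astype(np.uint8))
    for i in range(1,k):
        if st[i,4]>3: m=l==i; print(n,ce[i].round(),st[i,4],'rid',xr[m].mean().round(),yr[m].mean().round(),'z',np.median(P[...,2][m]).round())
a=cv2.resize(s['image'][210:330,240:400,::-1],(800,600),interpolation=cv2.INTER_CUBIC); cv2.imwrite('pics/s4c.png',a)
print(ctrl.observe()['position'],ctrl.observe()['contact_force'])
E
```

```text
top [301. 234.] 16 rid 101.0 16.0 z 14.0
scene [321. 238.] 5 rid 41.0 -62.0 z 103.0
scene [312. 244.] 4 rid 44.0 -38.0 z 104.0
scene [307. 251.] 4 rid 67.0 -49.0 z 61.0
scene [275. 277.] 12 rid 102.0 16.0 z 16.0
scene [367. 322.] 65 rid -110.0 -5.0 z 1.0
[ 477.50246975 -152.78985444  137.48971492] [ 1.02151507  0.45115086 -3.82691461]
```

View pics/s4c.png

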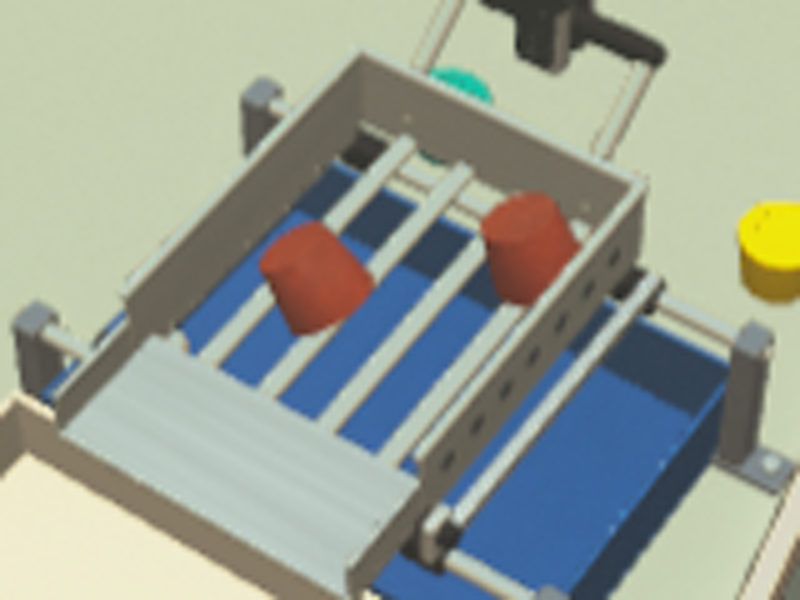

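drive_tool:
  steps:
    - {"delta_pos": [-19, 0, 0], "delta_rot": [0, 0, 0], "hand": 255}
    - {"delta_pos": [19, 0, 0], "delta_rot": [0, 0, 0], "hand": 255}
    - {"delta_pos": [-19, 0, 0], "delta_rot": [0, 0, 0], "hand": 255}
    - {"delta_pos": [19, 0, 0], "delta_rot": [0, 0, 0], "hand": 255}
    - {"delta_pos": [0, 0, 0], "delta_rot": [0, 0, 0], "hand": 255}
    - {"delta_pos": [0, 0, 0], "delta_rot": [0, 0, 0], "hand": 100}
    - {"delta_pos": [0, 0, 0], "delta_rot": [0, 0, 0], "hand": 0}
    - {"delta_pos": [0, 0, 0], "delta_rot": [0, 0, 0], "hand": 0}

```text
time: 9.25
position: [477.5, -152.4, 137.7]
orientation: [0.251, 3.131, 0.0]
contact_force: [0.6, 0.1, 0.2]
opening: 53.3
gripper_force: 0.0
```

drive_tool:
  steps:
    - {"delta_pos": [0, 0, -25], "delta_rot": [0, 0, 0], "hand": 0}
    - {"delta_pos": [0, 0, -70], "delta_rot": [0, 0, 0], "hand": 0}
    - {"delta_pos": [0, 40, -90], "delta_rot": [0, 0, 0], "hand": 0}
    - {"delta_pos": [0, 90, -90], "delta_rot": [0, 0, 0], "hand": 0}
    - {"delta_pos": [0, 140, -90], "delta_rot": [0, 0, 0], "hand": 0}
    - {"delta_pos": [0, 190, -90], "delta_rot": [0, 0, 0], "hand": 0}
    - {"delta_pos": [0, 240, -90], "delta_rot": [0, 0, 0], "hand": 0}
    - {"delta_pos": [0, 290, -90], "delta_rot": [0, 0, 0], "hand": 0}

```text
time: 10.05
position: [523.6, 135.9, 227.8]
orientation: [0.252, 3.131, 0.001]
contact_force: [0.7, -0.7, 0.2]
opening: 85.1
gripper_force: 0.0
```

drive_tool:
  steps:
    - {"delta_pos": [20, 40, 0], "delta_rot": [0, 0, 0], "hand": 0}
    - {"delta_pos": [40, 80, 0], "delta_rot": [0, 0, 0], "hand": 0}
    - {"delta_pos": [60, 120, 0], "delta_rot": [0, 0, 0], "hand": 0}
    - {"delta_pos": [80, 160, 0], "delta_rot": [0, 0, 0], "hand": 0}
    - {"delta_pos": [100, 190, 0], "delta_rot": [0, 0, 0], "hand": 0}
    - {"delta_pos": [100, 190, 0], "delta_rot": [0, 0, 0], "hand": 0}
    - {"delta_pos": [100, 190, 0], "delta_rot": [0, 0, 0], "hand": 0}
    - {"delta_pos": [100, 190, 0], "delta_rot": [0, 0, 0], "hand": 0}

```text
time: 10.85
position: [455.7, 336.5, 227.4]
orientation: [0.253, 3.131, -0.0]
contact_force: [0.1, -0.3, 0.8]
opening: 85.6
gripper_force: 0.0
```

```bash
python3 - <<'E'
from h import *
t=snap('top','t5');s=snap('scene','s5')
for n,c in (('top',t),('scene',s)):
    P=cloud(c); im=c['image'].astype(int)
    d=P[...,:2]-O; cc,ss=np.cos(YAW),np.sin(YAW); xr=cc*d[...,0]+ss*d[...,1]; yr=-ss*d[...,0]+cc*d[...,1]
    g=(im.min(-1)>110)&(np.ptp(im,axis=-1)<45)&(abs(xr)<112)&(abs(yr)<85)&((P[...,2]<45)|((P[...,2]>103)&(P[...,2]<118)&(abs(xr)<55)&(abs(yr)<72)))
    k,l,st,ce=cv2.connectedComponentsWithStats(g.astype(np.uint8))
    for i in range(1,k):
        if st[i,4]>3: m=l==i; print(n,ce[i].round(),st[i,4],'rid',xr[m].mean().round(),yr[m].mean().round(),'z',np.median(P[...,2][m]).round())
f=lambda i,x,y,w,h:cv2.resize(i[y:y+h,x:x+w,::-1],(400,400),interpolation=cv2.INTER_CUBIC)
cv2.imwrite('pics/v5.png',np.hstack([f(t['image'],245,220,100,100),f(s['image'],250,215,120,120)]))
print(ctrl.observe()['position'],ctrl.observe()['contact_force'],delta(rid(1,-112,205),90+np.degrees(YAW)))
E
```

```text
top [286. 238.] 10 rid 85.0 52.0 z 15.0
top [288. 258.] 8 rid 35.0 38.0 z 13.0
scene [278. 277.] 7 rid 102.0 9.0 z 14.0
scene [368. 322.] 68 rid -110.0 -7.0 z 0.0
[455.97872494 336.19155457 227.3305573 ] [-0.59998254 -0.90629792 -0.12867089] (array([-100. , -480.7,   22.3]), array([0.   , 0.   , 0.004]))
```

View pics/v5.png

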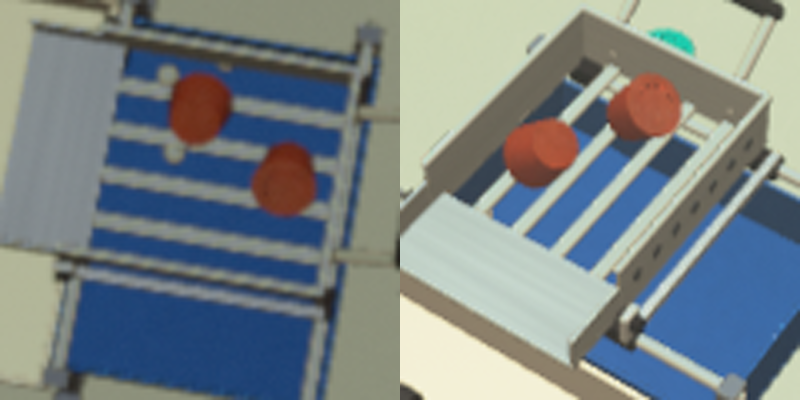

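All three balls lie in the pan at z≈14, at riddle (85,52), (35,38) and (102,9), and the bars are clear. I'll go back to the handle.

drive_tool:
  steps:
    - {"delta_pos": [-10, -48, 0], "delta_rot": [0, 0, 0], "hand": 0}
    - {"delta_pos": [-20, -96, 0], "delta_rot": [0, 0, 0], "hand": 0}
    - {"delta_pos": [-30, -144, 0], "delta_rot": [0, 0, 0], "hand": 0}
    - {"delta_pos": [-40, -192, 0], "delta_rot": [0, 0, 0], "hand": 0}
    - {"delta_pos": [-50, -240, 0], "delta_rot": [0, 0, 0], "hand": 0}
    - {"delta_pos": [-60, -288, 0], "delta_rot": [0, 0, 0], "hand": 0}
    - {"delta_pos": [-70, -336, 0], "delta_rot": [0, 0, 0], "hand": 0}
    - {"delta_pos": [-80, -384, 0], "delta_rot": [0, 0, 0], "hand": 0}

```text
time: 11.75
position: [472.6, -57.6, 227.5]
orientation: [0.255, 3.13, -0.0]
contact_force: [0.9, -0.3, -0.6]
opening: 85.7
gripper_force: 0.0
```

```bash
python3 - <<'E'
from h import *
for z in (200,137): print(delta(rid(1.5,-111,z),90+np.degrees(YAW)))
E
```

```text
(array([-20.5, -93.7,  27.6]), array([-0.   ,  0.001,  0.004]))
(array([-20.4, -93.7,  90.6]), array([-0.   ,  0.001,  0.004]))
```

drive_tool:
  steps:
    - {"delta_pos": [-10, -47, 0], "delta_rot": [0, 0, 0], "hand": 0}
    - {"delta_pos": [-20, -93, 0], "delta_rot": [0, 0, 0], "hand": 0}
    - {"delta_pos": [-20, -93, 10], "delta_rot": [0, 0, 0], "hand": 0}
    - {"delta_pos": [-20, -93, 45], "delta_rot": [0, 0, 0], "hand": 0}
    - {"delta_pos": [-20, -93, 75], "delta_rot": [0, 0, 0], "hand": 0}
    - {"delta_pos": [-20, -93, 90], "delta_rot": [0, 0, 0], "hand": 0}
    - {"delta_pos": [-20, -93, 90], "delta_rot": [0, 0, 0], "hand": 255}
    - {"delta_pos": [-20, -93, 90], "delta_rot": [0, 0, 0], "hand": 255}
  squeeze: 40

```text
time: 12.55
position: [477.8, -150.0, 137.7]
orientation: [0.253, 3.131, 0.0]
contact_force: [0.1, 0.2, 0.5]
opening: 58.9
gripper_force: 0.0
```

drive_tool:
  steps:
    - {"delta_pos": [0, 0, 0], "delta_rot": [0, 0, 0], "hand": 255}
    - {"delta_pos": [0, 0, 0], "delta_rot": [0, 0, 0], "hand": 255}
    - {"delta_pos": [0, 0, 0], "delta_rot": [0, 0, 0], "hand": 255}
    - {"delta_pos": [0, 0, 0], "delta_rot": [0, 0, 0], "hand": 255}
    - {"delta_pos": [0, 0, 0], "delta_rot": [0, 0, 0], "hand": 255}
    - {"delta_pos": [0, 0, 0], "delta_rot": [0, 0, 0], "hand": 255}
    - {"delta_pos": [0, 0, 0], "delta_rot": [0, 0, 0], "hand": 255}
    - {"delta_pos": [0, 0, 0], "delta_rot": [0, 0, 0], "hand": 255}

```text
time: 13.35
position: [479.0, -154.2, 138.8]
orientation: [0.256, 3.128, -0.014]
contact_force: [-2.6, -18.0, 4.2]
opening: 10.3
gripper_force: 39.3
```

```bash
python3 - <<'E'
from h import *
s=ctrl.observe();print(s['position'],toriddle(s['position']),s['contact_force'],s['opening'],s['gripper_force'])
print('toolup/cmd check',delta(s['position'],90+np.degrees(YAW)))
for th in np.linspace(.1,1.2,12): 
    a=np.arctan2(60,195)+th; r=np.hypot(60,195); print(round(th,2),(195-r*np.cos(a)).round(1),(-(r*np.sin(a)-60)).round(1))
E
```

```text
[ 478.96773701 -154.18058446  138.84776613] [   2.92865214 -111.47909299] [ -2.57618772 -18.00742211   4.21761166] 10.336225111215112 39.280111491680145
toolup/cmd check (array([0., 0., 0.]), array([-0.009,  0.003,  0.003]))
0.1 7.0 -19.2
0.2 15.8 -37.5
0.3 26.4 -54.9
0.4 38.8 -71.2
0.5 52.6 -86.1
0.6 67.9 -99.6
0.7 84.5 -111.5
0.8 102.2 -121.7
0.9 120.8 -130.0
1.0 140.1 -136.5
1.1 160.0 -141.0
1.2 180.3 -143.5
```

drive_tool:
  steps:
    - {"delta_pos": [0, 5, -19], "delta_rot": [0, 0, 0], "hand": 255}
    - {"delta_pos": [0, 14, -37], "delta_rot": [0, 0, 0], "hand": 255}
    - {"delta_pos": [0, 24, -55], "delta_rot": [0, 0, 0], "hand": 255}
    - {"delta_pos": [0, 37, -71], "delta_rot": [0, 0, 0], "hand": 255}
    - {"delta_pos": [0, 51, -86], "delta_rot": [0, 0, 0], "hand": 255}
    - {"delta_pos": [0, 66, -100], "delta_rot": [0, 0, 0], "hand": 255}
    - {"delta_pos": [0, 82, -112], "delta_rot": [0, 0, 0], "hand": 255}
    - {"delta_pos": [0, 100, -122], "delta_rot": [0, 0, 0], "hand": 255}

```text
time: 14.15
position: [495.6, -53.2, 262.4]
orientation: [0.255, 3.125, -0.009]
contact_force: [-1.6, -9.9, 13.3]
opening: 10.6
gripper_force: 40.9
```

```bash
python3 - <<'E'
from h import *
s=ctrl.observe();print(s['position'],toriddle(s['position']),s['contact_force'],s['opening'],s['gripper_force'],s['orientation'])
E
```

```text
[495.64212413 -53.22518971 262.43535116] [ 2.69209177 -9.15621699] [-1.60109226 -9.85063003 13.32397907] 10.581829364750226 40.87568700313568 [ 0.25457831  3.1254073  -0.00888458]
```

drive_tool:
  steps:
    - {"delta_pos": [0, 9, -4], "delta_rot": [0, 0, 0], "hand": 255}
    - {"delta_pos": [0, 18, -8], "delta_rot": [0, 0, 0], "hand": 255}
    - {"delta_pos": [0, 28, -12], "delta_rot": [0, 0, 0], "hand": 255}
    - {"delta_pos": [0, 37, -15], "delta_rot": [0, 0, 0], "hand": 255}
    - {"delta_pos": [0, 47, -18], "delta_rot": [0, 0, 0], "hand": 255}
    - {"delta_pos": [0, 57, -20], "delta_rot": [0, 0, 0], "hand": 255}
    - {"delta_pos": [0, 66, -21], "delta_rot": [0, 0, 0], "hand": 255}
    - {"delta_pos": [0, 66, -21], "delta_rot": [0, 0, 0], "hand": 255}

```text
time: 14.95
position: [505.3, 14.7, 281.6]
orientation: [0.251, 3.129, -0.001]
contact_force: [-0.3, -1.7, 9.6]
opening: 10.6
gripper_force: 42.0
```

```bash
cat >> h.py <<'E'
def stoppers(c,n):
    P=cloud(c); im=c['image'].astype(int)
    d=P[...,:2]-O; cc,ss=np.cos(YAW),np.sin(YAW); xr=cc*d[...,0]+ss*d[...,1]; yr=-ss*d[...,0]+cc*d[...,1]
    g=(im[...,0]>90)&(im[...,0]>1.7*im[...,1])&(abs(xr)<150)&(yr>-120)&(yr<260)&(P[...,2]<160)
    k,l,st,ce=cv2.connectedComponentsWithStats(g.astype(np.uint8))
    for i in range(1,k):
        if st[i,4]>15: m=l==i; print(n,ce[i].round(),st[i,4],'rid',np.median(xr[m]).round(),np.median(yr[m]).round(),'z',np.median(P[...,2][m]).round())
E
python3 - <<'E'
from h import *
s=ctrl.observe();print(s['position'],toriddle(s['position']),s['contact_force'],s['opening'])
for n in ('top','scene'): stoppers(snap(n,n[0]+'6'),n)
E
```

```text
[505.28897475  14.72119892 281.62620953] [ 0.97896233 59.45018681] [-0.27866397 -1.70869885  9.64755058] 10.559000511026706
scene [244. 345.] 222 rid 40.0 189.0 z 36.0
scene [284. 362.] 360 rid -41.0 175.0 z 32.0
```

Both stoppers are in the tray. I'll lower the basket.

drive_tool:
  steps:
    - {"delta_pos": [0, -20, 3], "delta_rot": [0, 0, 0], "hand": 255}
    - {"delta_pos": [0, -40, 9], "delta_rot": [0, 0, 0], "hand": 255}
    - {"delta_pos": [0, -59, 16], "delta_rot": [0, 0, 0], "hand": 255}
    - {"delta_pos": [0, -77, 26], "delta_rot": [0, 0, 0], "hand": 255}
    - {"delta_pos": [0, -94, 37], "delta_rot": [0, 0, 0], "hand": 255}
    - {"delta_pos": [0, -110, 50], "delta_rot": [0, 0, 0], "hand": 255}
    - {"delta_pos": [0, -124, 64], "delta_rot": [0, 0, 0], "hand": 255}
    - {"delta_pos": [0, -137, 79], "delta_rot": [0, 0, 0], "hand": 255}

```text
time: 15.85
position: [482.5, -121.2, 200.9]
orientation: [0.252, 3.131, 0.002]
contact_force: [0.6, -0.5, -0.5]
opening: 9.9
gripper_force: 43.7
```

```bash
python3 - <<'E'
from h import *
s=ctrl.observe();print(s['position'],toriddle(s['position']),s['contact_force'],s['opening'],s['orientation'])
E
```

```text
[ 482.51943985 -121.19631246  200.92483522] [  0.98125474 -78.36135702] [ 0.64902955 -0.49838189 -0.47294659] 9.92281611416879 [2.52222955e-01 3.13082365e+00 1.69600984e-03]
```

drive_tool:
  steps:
    - {"delta_pos": [0, -11, 17], "delta_rot": [0, 0, 0], "hand": 255}
    - {"delta_pos": [0, -20, 34], "delta_rot": [0, 0, 0], "hand": 255}
    - {"delta_pos": [0, -26, 45], "delta_rot": [0, 0, 0], "hand": 255}
    - {"delta_pos": [0, -30, 54], "delta_rot": [0, 0, 0], "hand": 255}
    - {"delta_pos": [0, -32, 60], "delta_rot": [0, 0, 0], "hand": 255}
    - {"delta_pos": [0, -33, 63], "delta_rot": [0, 0, 0], "hand": 255}
    - {"delta_pos": [0, -33, 63], "delta_rot": [0, 0, 0], "hand": 255}
    - {"delta_pos": [0, -33, 63], "delta_rot": [0, 0, 0], "hand": 255}

```text
time: 16.65
position: [477.3, -153.2, 138.4]
orientation: [0.252, 3.131, 0.001]
contact_force: [0.3, 2.9, -1.6]
opening: 10.8
gripper_force: 44.7
```

```bash
python3 - <<'E'
from h import *
s=ctrl.observe();print(s['position'],toriddle(s['position']),s['contact_force'],s['opening'],s['orientation'])
E
```

```text
[ 477.27293693 -153.22723014  138.3836928 ] [   1.09961844 -110.81889036] [ 0.2606298   2.92869862 -1.55558633] 10.769553748776717 [2.51588446e-01 3.13147117e+00 8.72240847e-04]
```

Level again. I'll release and retreat.

drive_tool:
  steps:
    - {"delta_pos": [0, 0, 0], "delta_rot": [0, 0, 0], "hand": 100}
    - {"delta_pos": [0, 0, 0], "delta_rot": [0, 0, 0], "hand": 0}
    - {"delta_pos": [0, 0, 0], "delta_rot": [0, 0, 0], "hand": 0}
    - {"delta_pos": [0, 0, 0], "delta_rot": [0, 0, 0], "hand": 0}
    - {"delta_pos": [0, 0, -20], "delta_rot": [0, 0, 0], "hand": 0}
    - {"delta_pos": [0, 0, -60], "delta_rot": [0, 0, 0], "hand": 0}
    - {"delta_pos": [0, 0, -100], "delta_rot": [0, 0, 0], "hand": 0}
    - {"delta_pos": [0, 0, -100], "delta_rot": [0, 0, 0], "hand": 0}

```text
time: 17.45
position: [479.7, -154.9, 243.2]
orientation: [0.252, 3.124, -0.005]
contact_force: [-0.1, -0.9, -0.7]
opening: 85.2
gripper_force: 0.0
```

```bash
python3 - <<'E'
from h import *
s=ctrl.observe();print(s['position'],s['contact_force'],s['opening'])
c=snap('scene','s7'); t=snap('top','t7'); stoppers(c,'scene'); stoppers(t,'top')
for n,cc in (('top',t),('scene',c)):
    PP=cloud(cc); im=cc['image'].astype(int); w=(im.min(-1)>110)&(im[...,0]>im[...,2]+8)&(PP[...,2]>32)&(PP[...,2]<46)&(PP[...,0]>360)&(PP[...,0]<700)&(PP[...,1]>20)&(PP[...,1]<230)
    r=cv2.minAreaRect(PP[w][:,:2].astype(np.float32)); print(n,w.sum(),r,toriddle(r[0]))
    for z in (2,): print(n)
f=lambda i,x,y,w,h:cv2.resize(i[y:y+h,x:x+w,::-1],(400,400),interpolation=cv2.INTER_CUBIC)
cv2.imwrite('pics/v7.png',np.hstack([f(t['image'],210,190,150,150),f(c['image'],180,190,220,220)]))
E
```

```text
[ 479.68446535 -154.94451931  243.18373561] [-0.06048809 -0.94287016 -0.72119152] 85.23028636329536
scene [244. 345.] 221 rid 40.0 189.0 z 36.0
scene [285. 362.] 362 rid -42.0 174.0 z 32.0
top [231. 246.] 121 rid 38.0 182.0 z 34.0
top [232. 278.] 118 rid -41.0 164.0 z 35.0
top 291 ((517.65966796875, 101.22403717041016), (120.36756134033203, 250.57809448242188), 80.48933410644531) [ -1.11401052 146.80804016]
top
scene 801 ((521.335693359375, 103.28150939941406), (122.06836700439453, 251.91928100585938), 81.23468017578125) [  2.17150882 149.4446511 ]
scene
```

View pics/v7.png

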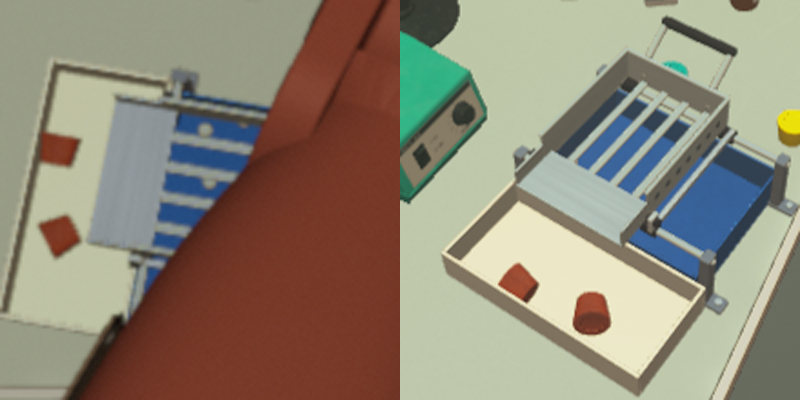

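```bash
python3 - <<'E'
from h import *
g=lambda t:cv2.cvtColor(load(t)['image'],cv2.COLOR_RGB2GRAY).astype(np.float32)
a,b,c=g('s1'),g('s2'),g('s7')
for n,(x,y,w,h) in {'traycorner':(310,345,36,48),'tray far edge':(270,370,50,36),'post':(340,310,30,45)}.items():
    s=lambda i:i[y:y+h,x:x+w]
    hw=cv2.createHanningWindow((w,h),cv2.CV_32F)
    print(n,cv2.phaseCorrelate(s(a),s(b),hw),cv2.phaseCorrelate(s(b),s(c),hw))
P=rid(0,206,40);cc=load('s1')
def px(p): q=cc['camera_matrix']@(cc['R']@p+cc['t']); return q[:2]/q[2]
print('px per mm +y',px(rid(-100,207,40))-px(rid(-100,206,40)))
print(delta(rid(0,235,243),90+np.degrees(YAW)))
E
```

```text
traycorner ((0.0761718899228967, 0.039966869530960736), 1.0569434853063688) ((-0.05231191377514932, 0.09056325094579165), 0.46107809797481253)
tray far edge ((0.11011637801693652, 0.0406459699679651), 1.0352728027767606) ((0.12912784338455552, 0.17192018145166443), 0.7525544548034668)
post ((0.015309017311444961, 0.5111162045605404), 0.9898762827449374) ((-0.026768408297600743, 0.7143560578313135), 0.7775531563935456)
px per mm +y [-0.33978657  0.4343951 ]
(array([-1.000e-01,  3.465e+02, -4.300e+00]), array([-0.001,  0.002,  0.005]))
```

The tray has shifted less than 0.5 mm since it was pressed against the pan, and everything else is in place. Handing in.

```bash
python3 -c "
from station import ticket
print(ticket.job_done())"
```

```text
the job is handed in; nothing more can be done
None
```

The job is done and handed in at about 17.5 s: the tray is flush with the pan and centred to about 2 mm, all three balls are in the pan, both stoppers are in the tray, and the basket is level and released; the bottle and carton were not touched.

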